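# Load a specimen slide from its tip-up tray under the microscope

### The arm

A 7-joint arm with a two-finger parallel gripper is mounted at the origin on the work surface. World frame = base frame: x ahead of the robot, y to its left, z up, the work surface at z = 0. Lengths are in m, angles in degrees, forces in N, time in s.
With the tool pointing down it reaches from about 0.35 to 0.9 m from the base axis. Payload 7.2 kg.
Tool frame: the origin (TCP) lies at the very end of the fingers, on their centre line; the grasp point (between the pads) lies 19 mm behind it (grasp_offset is the distance from the TCP to the grasp point, in m); z points along the fingers, y is the line along which they close (so a half turn about z gives the same grasp; the last joint's range is limited). The gripper opens to 85 mm and grips with 20 to 120 N. Pads are 22 mm wide; open, the fingers measure 114 mm over their backs; the gripper's body (76 mm by 85 mm) begins 54 mm behind the grasp point. The pads swing forward as they close: fully open they stand 13 mm farther back than shut.
Start: joints at [67.196, 23.554, -0.728, 91.456, 0.321, 64.991, -4.71], TCP at [0.202, -0.591, 0.231] pointing down, gripper open.
Joint ranges: [-169.25, 169.25], [-16.82, 113.86], [-84.01, 82.57], [7.8, 145.47], [-59.2, 239.2], [7.22, 106.19], [-163.78, 163.78]. Speed limits (degrees/s): [136.94, 136.94, 172.46, 172.46, 180, 180, 180].

### API

Orientations are given as a 3x3 rotation matrix whose columns are the frame's x, y, z axes.
In Python, from plant import * gives the robot as it stands.
- The arm moves only by the tool arm_command, never from a script. Its argument "series" is text: rows parted by semicolons, each of 7 numbers parted by spaces: the shift along the tool's x, y, z in cm, then the turn, a rotation vector about the tool's x, y, z in rad, then the closure, from -1 (fully open) to 1 (shut). A call has 1 to 8 rows; each row is the pose to reach, as a shift and turn from the pose commanded when the call began, along the tool's axes at that moment; what a row does not reach only later rows make up. A row lasts 1/12 s, in which the tool goes at most 41.7 mm and 7.16 degrees, less where a joint would pass 70% of its speed; a pose out of reach is approached as far as the arm can. A call with a gripper value outside its range is refused whole. The fingers move at their own pace and stop on an object; "newtons" is the grip in N (left out, the last holds). Time passes only in rows, so rows that repeat a pose let the fingers close. It gives the time, the measured TCP pose, the force, the opening and the grip force at its end, in the units of the state.
- get_obs(): the state, without advancing time (a new reading comes with each control period).
- camera(name): name is "scene" or "top" or "wrist"; returns a dict with "color" (480x640x3 uint8, red, green, blue), "z_map" (480x640 float32, m along the optical axis (not along the pixel's ray), 0 where there is no reading), "mtx" (3x3 intrinsics, pixels), "dist_coeffs" ([k1, k2, p1, p2, k3] as OpenCV has them; the pictures are not rectified), "xyz" and "attitude" of the camera in the world. Camera axes: x right, y down, z forward; pixel columns grow to the right and rows downward; lengths in m; the calibration is good to about 2 mm. A picture is of the moment at which its call begins.
- sign_off(): hands the job in; it is judged then, once.
The state is a dict: "time_s": time; "joint_positions": joint angles; "qvel": joint speeds; "tau": joint torques, N m; "eef_pos": TCP position; "ee_rot": TCP orientation; "force": force on the tool from outside, world axes, zero at the start; "moment": the same for the moment, N m; "grip_width": finger opening in m; "grip_force": force on a finger pad.
Only numpy, scipy, OpenCV 4.12 (cv2) and the standard library are available. Lean on these libraries where they do the work, as an engineer would, in place of code of your own. Each camera call takes 0.05 s, during which the arm holds its last target. There are 200 camera calls.

### The job

Take the slide that carries the upright cartridge case out of the tray: press its end down into the thumb well and push it down the ramp until it stays tipped up by itself, then pick it up by the raised end. Lay it flat on the round microscope stage, the case on the centre and the slide along the long engraved line, and let go of it there, not from a height; then swing the microscope head back over it as far as it goes. Leave the other two slides lying flat in their pockets, and do not knock or shift the other things on the bench.

Things in the scene. Friction and masses are not known exactly. Their poses are not given: they have to be found in the camera images.
- slide_upright: the wanted slide: glass plate 76 (x) x 26 (y) x 4 (z) mm, 24 g, a brass cartridge case 10 mm across standing upright on its centre, 18 mm high over the slide's underside. The last 20 mm of its +x end are frosted white. Origin at the centre of its underside, z is up out of the plate. It starts lying flat in one of the three pockets of the tray, its x axis along the tray's x axis
- slide_lying: same slide, with a case 10 mm across and 16 mm long lying crosswise on its centre; stays in its pocket. Same origin and axes
- slide_fragment: same slide, with a flat brass fragment 11 x 14 x 3 mm on its centre; stays in its pocket. Same origin and axes
- tray: grey slide tray fixed to the bench, 96 (x) x 146 (y) x 30 (z) mm; origin under its centre, z up. Three pockets at y = -46, 0, +46 mm, each with one slide lengthwise along x, its origin at x = +2 mm. Pocket floor 27 mm above the bench, from x = -3 to a back wall at x = +41 mm; ribs 3 mm high at both sides, so that a slide at rest stands only 1 mm proud and its edges cannot be gripped
- ramp_edge (a point): upper edge of the ramp of the middle pocket, at tray x = -3, y = 0, z = 27 mm; axes as the tray's. From this straight edge every pocket's ramp falls at 32 degrees (0.56 rad) towards the tray's -x side: the thumb well, 42 mm wide between walls 30 mm high, open to the front. The -x half of a slide at rest reaches out level over the well; its balance point is 5 mm on the floor's side of the edge
- lip (a point): inner top edge of the lip (10 mm high) at the foot of the middle ramp, tray x = -42 mm. A slide pressed on its -x end tips on to the ramp but falls back when let go; pushed 6 to 10 mm down the ramp (the fingertip drags it) to the lip, it stays on the ramp at 0.56 rad: +x end 16 mm over the pocket floor, 12 mm clear of the ribs, origin near tray x = -7 mm, 24 mm above the bench
- stage (a point): centre of the top of the microscope's round black stage, 96 mm across, 56 mm above the bench; x axis along the long engraved white line (90 mm), away from the front, towards the column; z up. Focus knobs reach y = +-48 mm under the stage, below 47 mm
- column (a point): axis of the microscope's steel column, at bench height: 28 mm across, 288 mm high, 160 mm from the stage centre along the stage's x; axes as the stage's. The white base plate, 18 mm high and 150 mm wide, runs from stage x = -75 to +205 mm. The microscope does not move
- head (a joint): swing of the microscope head about the column's vertical axis, rad: 0 = at its stop with the lens right over the stage centre; positive = swung out to the stage's +y side (clockwise from above). It starts 0.62 to 0.88 out, is held by friction (about 0.12 N m) and stays where it is left
- handle (a point): middle of the black grip of the head's handle: 44 mm long, 16 mm across, level, pointing radially away from the column; 245 mm from the column's axis, 204 mm above the bench; to be pushed sideways
- lens (a point): centre of the lens's lower face under the head, 160 mm from the column's axis, 156 mm above the bench. The head is round, 52 mm across at most, from 156 to 289 mm above the bench, carried by a level arm 18 mm wide, 221 to 243 mm above the bench
- marker: bystander: marker pen 130 x 13 mm lying on the bench; origin on the bench under its middle
- tweezers: bystander: steel tweezers 120 x 16 x 6 mm lying flat; origin on the bench under the middle
- mount: bystander: round stepped aluminium mount 40 mm across, 26 mm tall; origin under its centre
- dropper: bystander: small amber bottle 32 mm across, 70 mm tall, standing; origin under its centre
- jar: bystander: clear jar with steel cap, 48 mm across, 55 mm tall; origin under its centre
- loupe: bystander: black eye loupe 42 mm across, 34 mm tall; origin under its centre
- caliper: bystander: digital caliper 150 x 60 x 9 mm lying flat; origin on the bench under its bar
Not all that is in view belongs to the job. Of the things that look like the tray, the middle-sized one is meant.

How it is judged (in metres and radians):
On the way, in this order (a step that is already met when the one before it is completed fails the run):
1. the wanted slide stands tipped up in its pocket by itself, untouched by the fingers (angle between slide_upright's own z axis and vertical above 0.4 rad and contact force between slide_upright and the fingers below 0.05 N and horizontal distance between slide_upright and tray below 0.065 m and height (world z) of slide_upright below 0.04 m), for 0.2 s.
2. the slide lies flat and released on the middle of the stage, along the line, with the head still swung out (horizontal distance between slide_upright and stage below 0.008 m and z of slide_upright in the frame of stage between -0.003 and 0.003 m and angle between slide_upright's own z axis and vertical below 0.06 rad and angle between the x axis of slide_upright and the x axis of stage, either way round below 0.17 rad and linear speed of slide_upright below 0.02 m/s and contact force between slide_upright and the fingers below 0.05 N and value of joint head above 0.3 rad), for 0.2 s.
At the end, for the whole second after the job is handed in: The slide with the upright case lies released, still and flat (0.06 rad) on the stage, within 8 mm of its centre and 0.17 rad of the long line; the head is within 0.05 rad of its stop over it; the other two slides lie flat within 6 mm of their start (horizontal distance between slide_upright and stage below 0.008 m and z of slide_upright in the frame of stage between -0.003 and 0.003 m and angle between slide_upright's own z axis and vertical below 0.06 rad and angle between the x axis of slide_upright and the x axis of stage, either way round below 0.17 rad and linear speed of slide_upright below 0.02 m/s and contact force between slide_upright and the fingers below 0.05 N and value of joint head below 0.05 rad and distance of each of slide_lying, slide_fragment from where it was at the start of the episode below 0.006 m and angle between each of slide_lying, slide_fragment's own z axis and vertical below 0.1 rad); the robot touches nothing.
It fails at once if the slide is let go more than about 25 mm above the stage (height (world z) of slide_upright above 0.081 m and contact force between slide_upright and the fingers below 0.001 N).
It fails at once if the slide falls on the bench or the microscope's base (height (world z) of slide_upright below 0.019 m).
It fails at once if one of the other two slides is pulled about (20 mm) (distance of any of slide_lying, slide_fragment from where it was at the start of the episode above 0.02 m).
It fails at once if a bystander is shifted more than 20 mm (distance of any of marker, tweezers, mount, dropper, jar, loupe, caliper from where it was at the start of the episode above 0.02 m).
It also fails if it takes over 70 s, if anything falls off the work surface, if the arm or the gripper's body presses on something with over 40 N, if the wrist force passes 120 N, or if a joint passes its speed limit or range.

## Working session

There is one attempt and no reset: what is moved stays moved. The work goes in short steps, Python scripts to look and compute and a tool call to move; the robot and the scene stay as the last step left them, time stands still between calls to the robot, and variables do not carry over. Pictures are saved under pics/ and viewed, at most 12 in all, crops included, and the job is handed in when it is done.

Besides the shell and the picture viewer there is one more tool, called after "Request:" as name(argument=value, ...), one argument or row to a line, values as JSON. arm_command: Moves the arm, as the interface text tells. Its arguments: {"type":"object","properties":{"series":{"type":"string"},"newtons":{"type":"number"}},"required":["series"]}

```bash
mkdir -p pics; ls; python3 - <<'E'
from plant import *
import cv2,numpy as np
for n in("scene","top"):
    c=camera(n); cv2.imwrite(f"pics/{n}0.png",c["color"][:,:,::-1]); np.savez(f"{n}0.npz",**c)
    print(n,c["mtx"].tolist(),c["dist_coeffs"],c["xyz"],np.round(c["attitude"],3).tolist())
o=get_obs();print(o["eef_pos"],np.round(o["ee_rot"],3).tolist(),o["time_s"],o["grip_width"])
E
```

```text
pics
scene [[536.2651451986314, 0.0, 310.7327531297107], [0.0, 536.2651451986314, 231.60993755425687], [0.0, 0.0, 1.0]] [0.03898633 0.         0.         0.         0.        ] [ 1.28917513 -0.16759299  1.15723735] [[0.152, 0.755, -0.638], [0.988, -0.109, 0.107], [0.012, -0.646, -0.763]]
top [[578.4970293265403, 0.0, 319.833476279826], [0.0, 578.4970293265403, 230.30646966088], [0.0, 0.0, 1.0]] [0.05389204 0.         0.         0.         0.        ] [ 0.38113605 -0.03143008  1.40579696] [[0.011, -0.997, 0.07], [-1.0, -0.01, 0.012], [-0.011, -0.071, -0.997]]
[ 0.20221122 -0.59091292  0.23052046] [[0.946, 0.324, -0.001], [0.324, -0.946, 0.001], [-0.0, -0.001, -1.0]] 0.1 0.08539137168350151
```

View pics/top0.png

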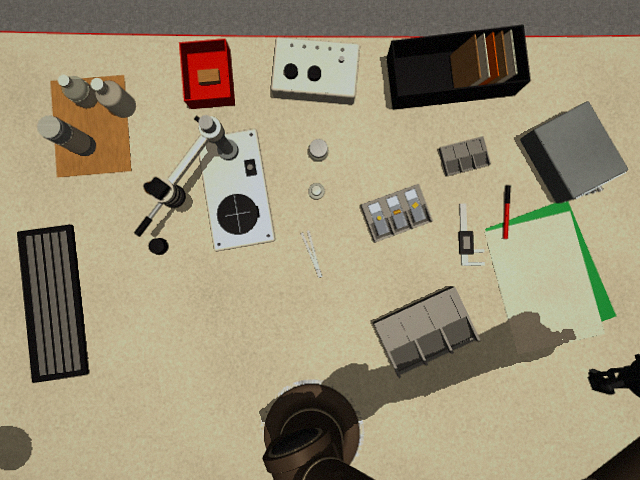

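View pics/scene0.png

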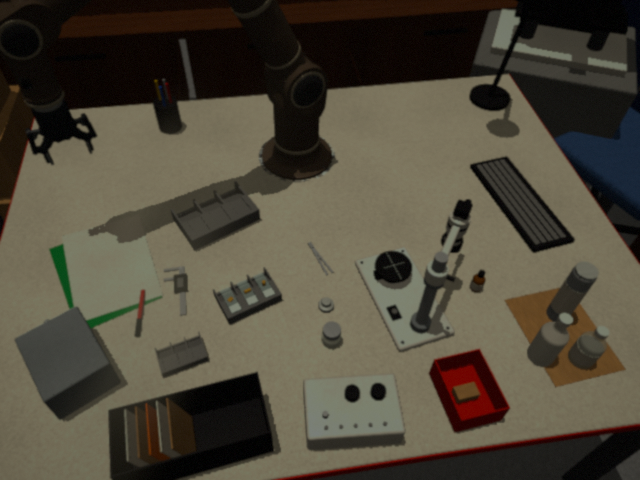

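Top view candidates for the tray: large grey tray (425,330) is empty, small grey tray (465,156) is empty, and the middle-sized one (396,213) holds three slides, so I choose that. The stage is at (238,214), the column at (215,130) and the handle at (143,226). Next is a close crop.

```bash
python3 - <<'E'
import cv2,numpy as np
t=cv2.imread("pics/top0.png");s=cv2.imread("pics/scene0.png")
f=lambda im,x,y,w,h,k:cv2.resize(im[y:y+h,x:x+w],None,fx=k,fy=k,interpolation=cv2.INTER_CUBIC)
a=f(t,350,176,90,75,4.4);b=f(s,205,260,90,75,4.4)
c=f(t,195,120,90,140,1);c=f(t,190,180,90,75,4.4);d=f(t,130,110,120,100,3.3)
W=396;o=np.vstack([np.hstack([x[:300,:W] if 0 else cv2.resize(x,(W,300)) for x in r]) for r in((a,b),(c,d))])
cv2.imwrite("pics/crop0.png",o[:600])
E
```

```text
(no output)
```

View pics/crop0.png

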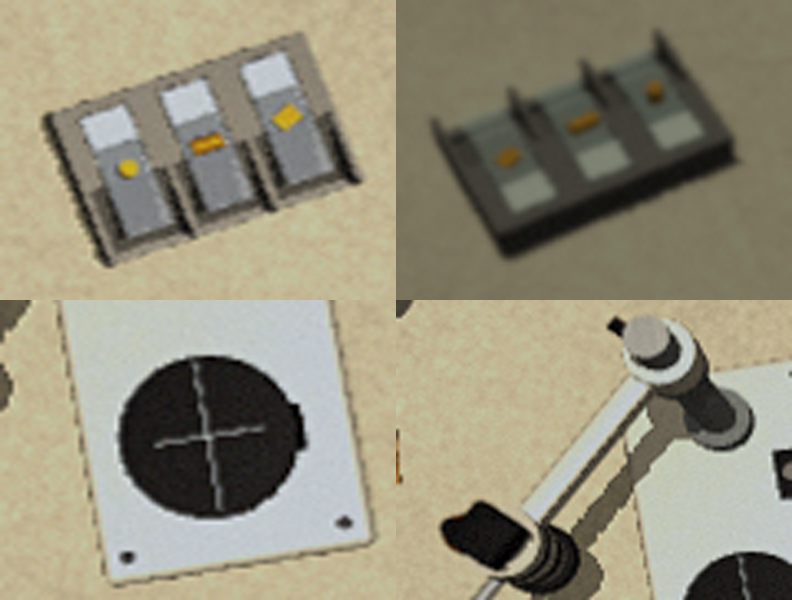

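```bash
cat > h.py <<'E'
import cv2,numpy as np
def cloud(c):
    h,w=c["z_map"].shape
    uv=np.stack(np.meshgrid(np.arange(w),np.arange(h)),-1).reshape(-1,1,2).astype(float)
    n=cv2.undistortPoints(uv,c["mtx"],c["dist_coeffs"])[:,0]
    p=np.c_[n,np.ones(len(n))]*c["z_map"].reshape(-1,1)
    P=p@np.array(c["attitude"]).T+c["xyz"]; P[c["z_map"].ravel()==0]=np.nan
    return P.reshape(h,w,3)
def pix(c,u,v,z):
    n=cv2.undistortPoints(np.array([[[u,v]]],float),c["mtx"],c["dist_coeffs"])[0,0]
    d=np.array(c["attitude"])@[n[0],n[1],1]; return c["xyz"]+d*(z-c["xyz"][2])/d[2]
def proj(c,P):
    R=np.array(c["attitude"]);q=(np.atleast_2d(P)-c["xyz"])@R
    return cv2.projectPoints(q,np.zeros(3),np.zeros(3),c["mtx"],c["dist_coeffs"])[0][:,0]
E
python3 - <<'E'
from h import *
c=dict(np.load("top0.npz"));P=cloud(c)
def box(x0,y0,x1,y1,lo,hi):
    p=P[y0:y1,x0:x1].reshape(-1,3);return p[(p[:,2]>lo)&(p[:,2]<hi)]
b=box(350,176,445,250,.02,.034);print("tray",cv2.minAreaRect((b[:,:2]*1000).astype(np.float32)),np.median(b[:,2]),len(b))
s=box(205,180,275,245,.05,.062);print("stage",cv2.minEnclosingCircle((s[:,:2]*1000).astype(np.float32)),s.mean(0),cv2.minAreaRect((s[:,:2]*1000).astype(np.float32)))
m=box(190,120,285,260,.01,.024);print("base",cv2.minAreaRect((m[:,:2]*1000).astype(np.float32)))
k=box(180,100,245,170,.28,.30);print("coltop",cv2.minEnclosingCircle((k[:,:2]*1000).astype(np.float32)),k.mean(0),len(k))
k=box(130,160,200,245,.27,.31);print("headtop",k.mean(0),len(k))
k=box(130,160,165,245,.19,.22);print("handle",k.mean(0),len(k))
a=box(150,110,220,200,.221,.25);print("arm",cv2.minAreaRect((a[:,:2]*1000).astype(np.float32)))
for n,u,v,z in(("case",379.1,218,.045),("lineN",190+195/4.4,180+60/4,.056),("lineS",190+220/4.4,180+208/4,.056),("cen",190+207/4.4,180+137/4,.056)):print(n,pix(c,u,v,z))
for n,bx in(("dropper",(145,230,175,260)),("jar",(300,130,335,165)),("mount",(300,178,330,205))):
    p=box(*bx,.015,.1);print(n,p.mean(0),p[:,2].max())
E
```

```text
tray ((522.9912109375, -197.10498046875), (95.74967956542969, 149.24095153808594), 20.25450325012207) 0.03062049597199401 1641
stage ((513.5884399414062, 180.32162475585938), 48.328125) [0.5128453  0.17997923 0.05710811] ((512.92138671875, 180.20384216308594), (94.16193389892578, 94.14295959472656), 32.14223098754883)
base ((592.5005493164062, 175.53680419921875), (319.5941162109375, 221.47219848632812), 5.972011566162109)
coltop ((671.021728515625, 208.30235290527344), 14.42253589630127) [0.67047666 0.20772265 0.2888277 ] 176
headtop [0.53851685 0.29872928 0.28831421] 350
handle [0.4822253  0.34108914 0.21052314] 267
arm ((604.7041015625, 249.37338256835938), (64.00621795654297, 201.24244689941406), 65.37226867675781)
case [ 0.50766535 -0.15447871  0.045     ]
lineN [0.55766547 0.18666946 0.056     ]
lineS [0.47065386 0.17159497 0.056     ]
cen [0.51229938 0.17935763 0.056     ]
dropper [0.43743188 0.37065449 0.03274866] 0.04246078391475061
jar [ 0.66778962 -0.00850408  0.04931689] 0.06647770737778758
mount [ 0.57422823 -0.00382476  0.02312913] 0.032259499784546675
```

```bash
cat >> h.py <<'E'
from scipy.spatial.transform import Rotation as Ro
TA,SA=np.radians(20.25),np.radians(10.0)
T0=np.array([.523,-.197,0]); S0=np.array([.513,.180,.056])
def fr(a): return Ro.from_euler('z',a).as_matrix()
def tray(x,y,z): return T0+fr(TA)@np.array([x,y,z])/1000
def stg(x,y,z): return S0+fr(SA)@np.array([x,y,z])/1000
def down(a,tilt=0): # tool x along yaw a; tilt: tool z leans toward +x of that frame
    return fr(a)@np.diag([1,-1,-1.])@Ro.from_euler('y',tilt).as_matrix() if tilt==0 else fr(a)@Ro.from_euler('y',-tilt).as_matrix()@np.diag([1,-1,-1.])
def go(o,p,R):
    E=np.array(o["ee_rot"]); d=E.T@(np.array(p)-o["eef_pos"])*100
    r=Ro.from_matrix(E.T@R).as_rotvec(); print("shift cm",np.round(d,2),"rot",np.round(r,3))
E
python3 - <<'E'
from plant import *
from h import *
o=get_obs()
print(down(TA,.56)[:,2]@fr(TA))
go(o,tray(-35,46,170),down(TA))
E
```

```text
[ 0.5311862   0.         -0.84725511]
shift cm [ 39.5  -31.39   6.09] rot [-0.001  0.    -0.024]
```

Request:
arm_command(
  series="20 -15.7 0 0 0 -0.024 1;20 -15.7 0 0 0 -0.024 1;39.5 -31.4 6 0 0 -0.024 1;39.5 -31.4 6 0 0 -0.024 1;39.5 -31.4 6 0 0 -0.024 1;39.5 -31.4 6 0 0 -0.024 1;39.5 -31.4 6 0 0 -0.024 1;39.5 -31.4 6 0 0 -0.024 1",
  newtons=40,
)

```text
time_s: 0.77
eef_pos: [0.3814, -0.3109, 0.1957]
ee_rot: [[0.938, 0.346, -0.0], [0.346, -0.938, -0.0], [-0.0, 0.0, -1.0]]
force: [0.5, -0.3, 0.4]
grip_width: 0.0001
grip_force: 0.0
```

```bash
python3 - <<'E'
from plant import *
from h import *
o=get_obs();go(o,tray(-35,46,170),down(TA));print(o["grip_width"],o["time_s"],o["force"])
E
```

```text
shift cm [ 13.73 -10.38   2.57] rot [0. 0. 0.]
6.0849790633971744e-05 0.7667 [ 0.463337   -0.33219496  0.37827693]
```

Request:
arm_command(
  series="13.7 -10.4 2.6 0 0 0 1;13.7 -10.4 2.6 0 0 0 1;13.7 -10.4 2.6 0 0 0 1;13.7 -10.4 2.6 0 0 0 1;13.7 -10.4 2.6 0 0 0 1;13.7 -10.4 2.6 0 0 0 1;13.7 -10.4 2.6 0 0 0 1",
)

```text
time_s: 1.35
eef_pos: [0.4731, -0.1677, 0.1697]
ee_rot: [[0.938, 0.348, -0.001], [0.348, -0.938, -0.0], [-0.001, -0.0, -1.0]]
force: [-0.2, -0.3, -0.7]
grip_width: 0.0
grip_force: 0.0
```

```bash
python3 - <<'E'
from plant import *
from h import *
o=get_obs();go(o,tray(-35,46,80),down(TA))
c=camera("wrist");im=c["color"][:,:,::-1].copy()
print(c["xyz"],np.round(c["attitude"],3).tolist())
# overlay predicted outlines
def poly(pts,col):
    p=proj(c,np.array(pts)).round().astype(int);cv2.polylines(im,[p.reshape(-1,1,2)],True,col,1)
poly([tray(x,y,30) for x,y in((-48,-73),(48,-73),(48,73),(-48,73))],(0,255,0))
for yy in(-46,0,46):poly([tray(x,y+yy,31) for x,y in((-36,-13),(40,-13),(40,13),(-36,13))],(0,0,255))
cv2.imwrite("pics/w1.png",im)
E
```

```text
shift cm [ 0.18 -0.12  8.97] rot [-0.     0.001  0.002]
[ 0.54139322 -0.14184024  0.31226923] [[0.347, -0.898, -0.269], [-0.938, -0.333, -0.1], [0.0, 0.287, -0.958]]
```

View pics/w1.png

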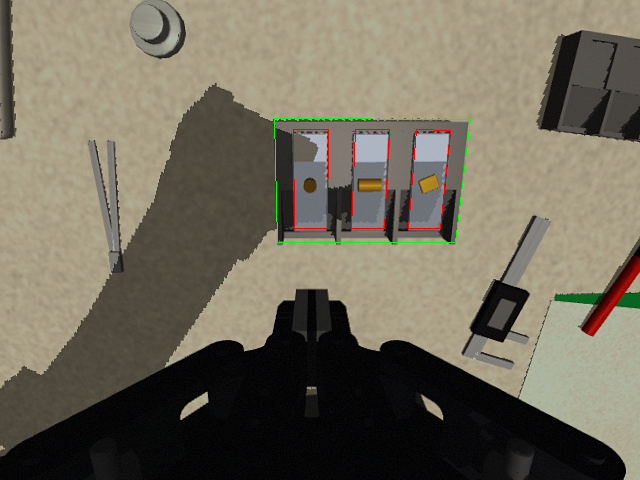

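The overlay matches the tray and slides. The round upright case is at (310,185), in the left pocket (tray y=+46). Next I go down to just above the slide's end.

Request:
arm_command(
  series="0.2 -0.1 9 0 0 0.002 1;0.2 -0.1 9 0 0 0.002 1;0.2 -0.1 13.4 0 0 0.002 1;0.2 -0.1 13.4 0 0 0.002 1;0.2 -0.1 13.4 0 0 0.002 1;0.2 -0.1 13.4 0 0 0.002 1",
)

```text
time_s: 1.9
eef_pos: [0.475, -0.1673, 0.037]
ee_rot: [[0.939, 0.343, -0.0], [0.343, -0.939, -0.0], [-0.0, 0.0, -1.0]]
force: [0.0, 0.5, 1.1]
grip_width: -0.0002
grip_force: 0.0
```

```bash
python3 - <<'E'
from plant import *
from h import *
o=get_obs();print(o["eef_pos"],o["force"])
go(o,tray(-35,46,26),down(TA));go(o,tray(-35,46,18),down(TA));go(o,tray(-44.5,46,11.7),down(TA))
E
```

```text
[ 0.47499843 -0.1672599   0.0369926 ] [0.03506636 0.5314905  1.10436884]
shift cm [-0.03 -0.15  1.1 ] rot [ 0.     0.    -0.003]
shift cm [-0.03 -0.15  1.9 ] rot [ 0.     0.    -0.003]
shift cm [-0.98 -0.15  2.53] rot [ 0.     0.    -0.003]
```

Request:
arm_command(
  series="0 -0.1 0.7 0 0 0 1;0 -0.1 1 0 0 0 1;0 -0.1 1.3 0 0 0 1;0 -0.1 1.6 0 0 0 1;0 -0.1 1.9 0 0 0 1;0 -0.1 2.0 0 0 0 1;0 -0.1 2.0 0 0 0 1;0 -0.1 2.0 0 0 0 1",
)

```text
time_s: 2.57
eef_pos: [0.4753, -0.1655, 0.0183]
ee_rot: [[0.939, 0.345, 0.002], [0.345, -0.939, -0.001], [0.001, 0.002, -1.0]]
force: [-6.8, 0.9, 27.5]
grip_width: 0.0
grip_force: 13.3
```

```bash
python3 - <<'E'
from plant import *
from h import *
o=get_obs();print(fr(TA).T@(o["eef_pos"]-T0)*1000,fr(TA).T@o["force"])
c=camera("wrist");im=c["color"][:,:,::-1]
cv2.imwrite("pics/w2.png",cv2.resize(im[120:400,200:480],(600,600)))
E
```

```text
[-33.81684245  46.09517934  18.32394133] [-6.0547621   3.20786406 27.47447214]
```

View pics/w2.png

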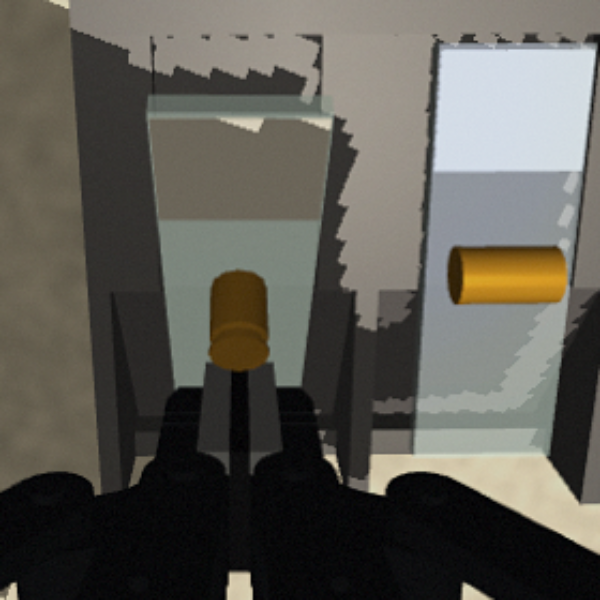

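The slide is tipped: its frosted end is raised at (240,160) and the case at (240,320) leans forward, clear of the finger. Now I drag it down the ramp.

Request:
arm_command(
  series="-0.2 0 0.12 0 0 0 1;-0.4 0 0.24 0 0 0 1;-0.6 0 0.36 0 0 0 1;-0.8 0 0.48 0 0 0 1;-1.0 0 0.6 0 0 0 1;-1.1 0 0.66 0 0 0 1;-1.1 0 0.66 0 0 0 1;-1.1 0 0.66 0 0 0 1",
)

```text
time_s: 3.28
eef_pos: [0.4683, -0.1702, 0.0131]
ee_rot: [[0.939, 0.345, 0.008], [0.345, -0.939, -0.003], [0.007, 0.006, -1.0]]
force: [-2.7, -0.6, 32.4]
grip_width: -0.0001
grip_force: 14.7
```

```bash
cat > slide.py <<'E'
from plant import *
from h import *
import sys
o=get_obs();print(fr(TA).T@(o["eef_pos"]-T0)*1000,fr(TA).T@o["force"])
c=camera("wrist");im=c["color"][:,:,::-1].copy()
P=(cloud(c)-T0)@fr(TA)*1000
m=(abs(P[...,1]-46)<11)&(P[...,0]>3)&(P[...,0]<50)&(P[...,2]>29.5)&(P[...,2]<60)
q=P[m]
if len(q)>50:
    # keep the plate: points near slide plane
    A=q[(q[:,0]>8)]
    k=np.polyfit(A[:,0],A[:,2],1);print("n",len(A),"tilt",np.arctan(k[0]),"z at x=15",np.polyval(k,15),"xmax",A[:,0].max(),"zmax",A[:,2].max())
cv2.imwrite("w.png",im)
E
python3 slide.py
```

```text
[-42.04370191  44.0622763   13.0959201 ] [-2.75929089  0.38395219 32.35845533]
n 4381 tilt -0.43324328410181356 z at x=15 44.37172604184849 xmax 45.71146202907757 zmax 50.19153015433878
```

Request:
arm_command(
  series="-0.2 0 -0.4 0 0 0 1;-0.5 0 -0.9 0 0 0 1;-1.0 0 -2 0 0 0 1;-1.5 0 -4 0 0 0 1;-1.5 0 -8 0 0 0 1;-1.5 0 -10 0 0 0 1;-1.5 0 -10 0 0 0 1;-1.5 0 -10 0 0 0 1",
)

```text
time_s: 4.0
eef_pos: [0.4505, -0.1747, 0.111]
ee_rot: [[0.939, 0.344, 0.002], [0.344, -0.939, -0.001], [0.002, 0.002, -1.0]]
force: [-0.6, -0.0, -0.5]
grip_width: -0.0002
grip_force: 0.0
```

```bash
sed -i 's#"w.png",im#"pics/w3.png",cv2.resize(im[100:340,220:460],(600,600))#' slide.py; cat >> slide.py <<'E'
E
sed -i '/^cv2.imwrite/i\
O=np.array([-7,46,24.]);Rs=Ro.from_euler("y",-.56).as_matrix()\
w=lambda a:tray(*(O+Rs@np.array(a)))\
for zz in (0,4):\
    p=proj(c,[w((x,y,zz)) for x,y in((-38,-13),(38,-13),(38,13),(-38,13))]).round().astype(int);cv2.polylines(im,[p.reshape(-1,1,2)],True,(0,0,255) if zz else (0,255,0),1)' slide.py
python3 slide.py
```

```text
[-60.33125201  46.06648729 111.00945817] [-0.52018767  0.186325   -0.49957156]
n 1411 tilt -0.4278680307274098 z at x=15 44.21190909317134 xmax 45.14749838144014 zmax 49.288245962957085
```

View pics/w3.png

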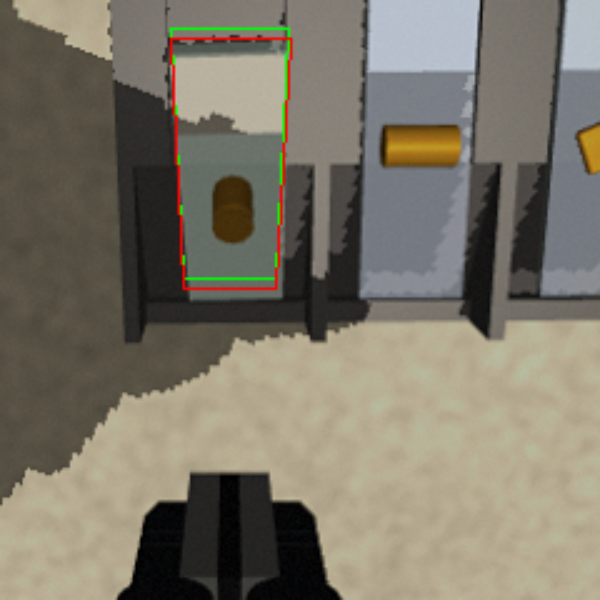

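The slide stays tipped by itself. It lies about 3 mm further down the ramp than the predicted outline: top edge at row 53 against 39, bottom at 298 against 288. Next I tilt the tool square to the slide for a pre-grasp pose.

```bash
python3 - <<'E'
from plant import *
from h import *
o=get_obs();R=down(TA,.56);p=tray(15.9,45.3,38.3)
go(o,p-R[:,2]*.055,R)
E
```

```text
shift cm [4.76 0.12 2.5 ] rot [ 0.001  0.56  -0.002]
```

Request:
arm_command(
  series="2 0.1 0 0 0.28 0 -0.1;4.8 0.1 1 0 0.56 0 -0.1;4.8 0.1 2.5 0 0.56 0 -0.1;4.8 0.1 2.5 0 0.56 0 -0.1;4.8 0.1 2.5 0 0.56 0 -0.1;4.8 0.1 2.5 0 0.56 0 -0.1;4.8 0.1 2.5 0 0.56 0 -0.1;4.8 0.1 2.5 0 0.56 0 -0.1",
)

```text
time_s: 4.72
eef_pos: [0.4938, -0.16, 0.0831]
ee_rot: [[0.799, 0.34, 0.497], [0.286, -0.941, 0.183], [0.53, -0.004, -0.848]]
force: [0.5, 0.0, -0.7]
grip_width: 0.047
grip_force: 0.0
```

```bash
python3 - <<'E'
from plant import *
from h import *
o=get_obs();R=down(TA,.56);p=tray(15.9,45.3,38.3);print(o["grip_width"])
go(o,p-R[:,2]*.055,R);go(o,p,R)
c=camera("wrist");im=c["color"][:,:,::-1].copy()
O=np.array([-9.5,45.3,22.4]);Rs=Ro.from_euler("y",-.56).as_matrix()
w=lambda a:tray(*(O+Rs@np.array(a)))
for zz in (0,4):
    q=proj(c,[w((x,y,zz)) for x,y in((-38,-13),(38,-13),(38,13),(-38,13))]).round().astype(int);cv2.polylines(im,[q.reshape(-1,1,2)],True,(0,0,255) if zz else (0,255,0),1)
cv2.imwrite("pics/w4.png",im[60:460,120:520])
E
```

```text
0.04700675197533829
shift cm [ 0.21 -0.05 -0.09] rot [ 0.     0.002 -0.008]
shift cm [ 0.22 -0.05  5.41] rot [ 0.     0.002 -0.008]
```

View pics/w4.png

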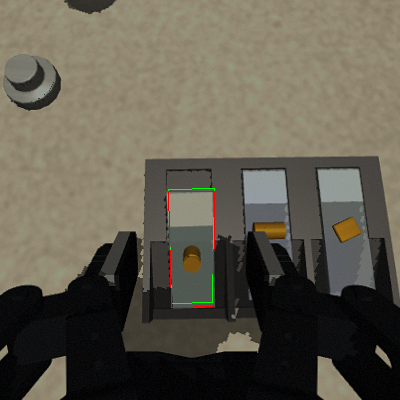

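The outline now fits the tipped slide, spanning (168,190) to (215,307), with the fingers straddling it. Now I advance along the tool axis.

Request:
arm_command(
  series="0.1 0 2.5 0 0 0 -0.1;0.1 0 4 0 0 0 -0.1;0.1 0 5 0 0 0 -0.1;0.1 0 5.4 0 0 0 -0.1;0.1 0 5.4 0 0 0 -0.1;0.1 0 5.4 0 0 0 -0.1",
)

```text
time_s: 5.27
eef_pos: [0.5272, -0.1512, 0.0485]
ee_rot: [[0.8, 0.354, 0.484], [0.296, -0.935, 0.195], [0.522, -0.013, -0.853]]
force: [1.0, 0.7, -0.3]
grip_width: 0.0474
grip_force: 0.0
```

```bash
python3 - <<'E'
from plant import *
from h import *
o=get_obs();R=down(TA,.56);p=tray(15.9,45.3,38.3);print(o["force"])
go(o,p,R)
E
```

```text
[ 0.98403437  0.7431322  -0.29990109]
shift cm [-0.87 -0.37  0.67] rot [-0.016  0.011  0.   ]
```

Request:
arm_command(
  series="0 0 0 0 0 0 -0.1;0 0 0 0 0 0 -0.1;0 0 0 0 0 0 -0.1",
)

```text
time_s: 5.52
eef_pos: [0.5254, -0.154, 0.0487]
ee_rot: [[0.801, 0.349, 0.486], [0.292, -0.937, 0.193], [0.523, -0.013, -0.853]]
force: [-0.7, -0.1, -1.1]
grip_width: 0.047
grip_force: 0.0
```

```bash
python3 - <<'E'
from plant import *
from h import *
o=get_obs();R=down(TA,.56);p=tray(15.9,45.3,38.3);print(o["force"],np.round(o["joint_positions"],1),np.round(o["qvel"],1))
go(o,p,R)
E
```

```text
[-0.66820653 -0.13144186 -1.09704076] [ 53.7  30.5 -34.4 128.5 -59.2   7.3  14.5] [ 0.9  0.2 -0.1  0.   0.1 -0.2  0.8]
shift cm [-0.65 -0.57  0.83] rot [-0.013  0.01  -0.004]
```

```bash
python3 - <<'E'
from plant import *
from h import *
o=get_obs();R=down(TA,.38)
go(o,tray(14.9,45.3,39.8)-R[:,2]*.02,R)
E
```

```text
shift cm [-0.32 -0.6  -1.32] rot [-0.013 -0.17  -0.003]
```

Request:
arm_command(
  series="-0.3 -0.6 -1.3 -0.01 -0.1 0 -0.1;-0.3 -0.6 -1.3 -0.01 -0.17 0 -0.1;-0.3 -0.6 -1.3 -0.01 -0.17 0 -0.1;-0.3 -0.6 -1.3 -0.01 -0.17 0 -0.1;-0.3 -0.6 -1.3 -0.01 -0.17 0 -0.1",
)

```text
time_s: 5.93
eef_pos: [0.5167, -0.1504, 0.0599]
ee_rot: [[0.87, 0.349, 0.348], [0.324, -0.937, 0.13], [0.371, -0.001, -0.928]]
force: [1.6, 1.1, 0.3]
grip_width: 0.0471
grip_force: 0.0
```

```bash
cat > g.py <<'E'
from plant import *
from h import *
o=get_obs();R=down(TA,.38);p=tray(14.9,45.3,39.8)
print(o["force"],np.round(o["joint_positions"],1))
go(o,p-R[:,2]*.02,R);go(o,p,R)
E
python3 g.py
```

```text
[1.58444934 1.07273715 0.34078015] [ 22.5  23.1  -2.8 126.3 -43.8  18.8  -9.2]
shift cm [-0.31  0.06  0.04] rot [-0.002 -0.     0.003]
shift cm [-0.31  0.06  2.04] rot [-0.002 -0.     0.003]
```

Request:
arm_command(
  series="-0.3 0 0 0 0 0 -0.1;-0.3 0 1 0 0 0 -0.1;-0.3 0 1.6 0 0 0 -0.1;-0.3 0 2 0 0 0 -0.1;-0.3 0 2 0 0 0 -0.1;-0.3 0 2 0 0 0 -0.1;-0.3 0 2 0 0 0 -0.1",
)

```text
time_s: 6.52
eef_pos: [0.5184, -0.151, 0.0376]
ee_rot: [[0.872, 0.346, 0.346], [0.32, -0.938, 0.131], [0.37, -0.004, -0.929]]
force: [-0.6, -0.6, -0.4]
grip_width: 0.0473
grip_force: 0.0
```

```bash
python3 g.py
```

```text
[-0.64378663 -0.57181119 -0.41575912] [ 25.1  25.9  -6.  126.4 -46.3  15.9  -6.3]
shift cm [ 0.39 -0.06 -2.08] rot [-0.004  0.001 -0.002]
shift cm [ 0.39 -0.05 -0.08] rot [-0.004  0.001 -0.002]
```

Request:
arm_command(
  series="0.35 0 -0.1 0 0 0 -0.1;0.35 0 -0.1 0 0 0 -0.1;0.35 0 -0.1 0 0 0 0.2;0.35 0 -0.1 0 0 0 0.4;0.35 0 -0.1 0 0 0 0.6;0.35 0 -0.1 0 0 0 0.6;0.35 0 -0.1 0 0 0 0.6;0.35 0 -0.1 0 0 0 0.6",
  newtons=50,
)

```text
time_s: 7.18
eef_pos: [0.5218, -0.1492, 0.0406]
ee_rot: [[0.871, 0.348, 0.347], [0.322, -0.938, 0.131], [0.371, -0.003, -0.929]]
force: [-1.6, 0.6, 4.5]
grip_width: 0.0234
grip_force: 49.0
```

```bash
python3 g.py
```

```text
[-1.56767572  0.63969614  4.51980982] [ 24.2  25.7  -5.3 126.1 -45.9  16.3  -7. ]
shift cm [-0.08 -0.01 -1.95] rot [-0.003  0.     0.   ]
shift cm [-0.08 -0.    0.05] rot [-0.003  0.     0.   ]
```

Request:
arm_command(
  series="0.2 0 -0.6 0 0 0 0.6;0.7 0 -1.8 0 0 0 0.6;1.5 0 -3.7 0 0 0 0.6;2.6 0 -6.5 0 0 0 0.6;3.7 0 -9.3 0 0 0 0.6;4.8 0 -12.1 0 0 0 0.6;4.8 0 -12.1 0 0 0 0.6;4.8 0 -12.1 0 0 0 0.6",
)

```text
time_s: 7.85
eef_pos: [0.5222, -0.1499, 0.1724]
ee_rot: [[0.87, 0.348, 0.349], [0.322, -0.938, 0.13], [0.373, -0.001, -0.928]]
force: [-0.5, 0.2, -1.0]
grip_width: 0.023
grip_force: 49.3
```

```bash
python3 - <<'E'
from plant import *
from h import *
o=get_obs();print(o["eef_pos"],o["grip_width"],o["grip_force"])
c=camera("wrist");cv2.imwrite("pics/w5.png",c["color"][:,:,::-1][60:460,120:520])
np.savez("w5.npz",**c,E=o["ee_rot"],p=o["eef_pos"])
P=(cloud(c)-o["eef_pos"])@np.array(o["ee_rot"])*1000
m=(abs(P[...,1])<11)&(abs(P[...,2])<25)&(P[...,0]>-70)&(P[...,0]<40)
q=P[m];print(len(q));H,e=np.histogram(q[:,0],bins=np.arange(-70,41,5))
for i in range(len(H)):
    s=q[(q[:,0]>=e[i])&(q[:,0]<e[i+1])]
    if len(s):print(e[i],len(s),np.round(np.median(s[:,2]),1))
E
```

```text
[ 0.52220715 -0.14990707  0.17243281] 0.023030789884559696 49.26532208919525
5846
-70 46 9.0
-65 274 8.2
-60 301 7.3
-55 274 6.5
-50 166 5.5
-45 173 4.4
-40 251 3.3
-35 436 -5.7
-30 743 -1.3
-25 403 0.7
-20 423 -0.1
-15 416 -1.1
-10 451 -2.1
-5 474 -3.0
0 509 -3.9
5 506 -3.7
```

View pics/w5.png

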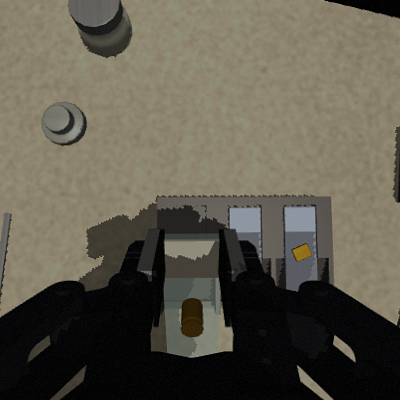

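The slide is held by its raised frosted end, with the case at (192,316) upright on the plate; its neighbours are undisturbed. Now I refine the slide's pose in the tool frame.

```bash
python3 - <<'E'
from h import *
d=dict(np.load("w5.npz"));P=(cloud(d)-d["p"])@d["E"]*1000
m=(abs(P[...,1])<8)&(abs(P[...,2])<30)&(P[...,0]>-90)&(P[...,0]<30);q=P[m]
k=np.polyfit(*q[(q[:,0]>-20)&(q[:,0]<5)][:,[0,2]].T,1);print(k,np.arctan(k[0]))
r=q[:,2]-np.polyval(k,q[:,0])
pl=q[abs(r)<1.5];print("plate x",np.percentile(pl[:,0],[0,.5,99.5,100]))
cs=q[(r<-12)&(r>-16)];print("case top",len(cs),cs.mean(0),np.ptp(cs,axis=0))
th=np.arctan(k[0]);ex=np.array([np.cos(th),0,np.sin(th)]);ez=np.array([np.sin(th),0,-np.cos(th)])
ct=np.median(cs,0);print("origin from case",ct-18*ez)
# plate y edges
for x0,x1 in((-60,-50),(-25,-14)):
    e=P[(abs(P[...,2]-np.polyval(k,P[...,0]))<1)&(P[...,0]>x0)&(P[...,0]<x1)&(abs(P[...,1])<20)];print(x0,e[:,1].min(),e[:,1].max())
E
```

```text
[-0.19252185 -3.45946744] -0.19019480029881725
plate x [-67.71831594 -66.06975268   7.48715703   7.90706023]
case top 315 [-32.31825258  -0.18713422 -11.48512506] [10.56618516  9.59857226  4.0560145 ]
origin from case [-28.77322637  -0.10744726   6.17863076]
-60 -13.086749903054097 13.15652738577734
-25 -12.97173865089581 12.822786420648338
```

```bash
cat > pl.py <<'E'
from plant import *
from h import *
o=get_obs();R=down(SA,-.19);off=np.array([-29.2,-.1,6.1])/1000
t=S0-R@off
E=np.array(o["ee_rot"]);org=o["eef_pos"]+E@off;e=fr(SA).T@(org-S0)*1000
sx=E@[np.cos(.19),0,-np.sin(.19)]
print("slide in stage mm",np.round(e,1),"yaw err",np.round(np.arctan2(sx[1],sx[0])-SA,3),"pitch",np.round(sx[2],3),"F",np.round(o["force"],1),"grip",o["grip_width"],o["grip_force"],np.round(o["joint_positions"],0))
for h in(.06,.015,.003,0,-.002):print(h,end=' ');go(o,t+[0,0,h],R)
E
python3 pl.py
```

```text
slide in stage mm [ -73.5 -330.3   98.3] yaw err 0.179 pitch 0.54 F [ 0.1 -0.  -0.5] grip 0.023532404635988022 49.27092969417572 [ 12.  12.   9. 121. -30.  34. -26.]
0.06 shift cm [ 10.6  -30.62  10.17] rot [-0.02  -0.568  0.182]
0.015 shift cm [  8.93 -30.61  14.35] rot [-0.02  -0.568  0.182]
0.003 shift cm [  8.49 -30.6   15.46] rot [-0.02  -0.568  0.182]
0 shift cm [  8.38 -30.6   15.74] rot [-0.02  -0.568  0.182]
-0.002 shift cm [  8.3  -30.6   15.93] rot [-0.02  -0.568  0.182]
```

Request:
arm_command(
  series="1 -2 0.3 0 -0.05 0.02 0.6;2 -5.5 1 0 -0.13 0.04 0.6;3.2 -9 2 0 -0.2 0.06 0.6;4.4 -12.5 3 -0.01 -0.27 0.08 0.6;5.6 -16 4.2 -0.01 -0.34 0.1 0.6;6.8 -19.5 5.4 -0.01 -0.41 0.12 0.6;8 -23 6.6 -0.02 -0.48 0.15 0.6;9.2 -26.5 8 -0.02 -0.54 0.17 0.6",
)

```text
time_s: 8.57
eef_pos: [0.536, 0.1399, 0.1297]
ee_rot: [[0.969, 0.184, -0.164], [0.182, -0.983, -0.03], [-0.167, -0.0, -0.986]]
force: [0.7, -0.1, -0.3]
grip_width: 0.0235
grip_force: 49.3
```

```bash
python3 pl.py
```

```text
slide in stage mm [-14.1 -43.7  72.5] yaw err 0.011 pitch 0.022 F [ 0.7 -0.1 -0.3] grip 0.02351649408222471 49.27005708217621 [-26.  29.  10. 100.  -7.  62. -92.]
0.06 shift cm [ 1.66 -4.33  1.06] rot [ 0.001 -0.022  0.011]
0.015 shift cm [ 2.41 -4.32  5.49] rot [ 0.001 -0.022  0.011]
0.003 shift cm [ 2.61 -4.32  6.68] rot [ 0.001 -0.022  0.011]
0 shift cm [ 2.66 -4.32  6.97] rot [ 0.001 -0.022  0.011]
-0.002 shift cm [ 2.69 -4.32  7.17] rot [ 0.001 -0.022  0.011]
```

Request:
arm_command(
  series="0.8 -2.2 0.6 0 -0.01 0 0.6;1.7 -4.3 1.1 0 -0.02 0.01 0.6;2 -4.3 3 0 -0.022 0.01 0.6;2.4 -4.3 5.5 0 -0.022 0.01 0.6;2.4 -4.3 5.5 0 -0.022 0.01 0.6;2.4 -4.3 5.5 0 -0.022 0.01 0.6;2.4 -4.3 5.5 0 -0.022 0.01 0.6;2.4 -4.3 5.5 0 -0.022 0.01 0.6",
)

```text
time_s: 9.23
eef_pos: [0.5443, 0.1822, 0.0742]
ee_rot: [[0.968, 0.174, -0.179], [0.171, -0.985, -0.031], [-0.182, -0.0, -0.983]]
force: [0.8, 0.0, 0.6]
grip_width: 0.0229
grip_force: 49.3
```

```bash
python3 pl.py; python3 - <<'E'
from plant import *
from h import *
c=camera("top");im=c["color"][:,:,::-1];np.savez("t2.npz",**c)
cv2.imwrite("pics/t2.png",cv2.resize(im[120:270,140:300],(640,600),interpolation=cv2.INTER_CUBIC))
c=camera("wrist");cv2.imwrite("pics/w6.png",c["color"][:,:,::-1])
E
```

```text
slide in stage mm [ 1.4 -3.2 17.6] yaw err 0.0 pitch 0.007 F [0.8 0.  0.6] grip 0.022881855680547333 49.25501525402069 [-29.  35.   9.  99.  -8.  58. -95.]
0.06 shift cm [-0.91 -0.32 -4.13] rot [-0.    -0.007  0.001]
0.015 shift cm [-0.09 -0.32  0.3 ] rot [-0.    -0.007  0.001]
0.003 shift cm [ 0.13 -0.32  1.48] rot [-0.    -0.007  0.001]
0 shift cm [ 0.19 -0.32  1.77] rot [-0.    -0.007  0.001]
-0.002 shift cm [ 0.22 -0.32  1.97] rot [-0.    -0.007  0.001]
```

View pics/w6.png

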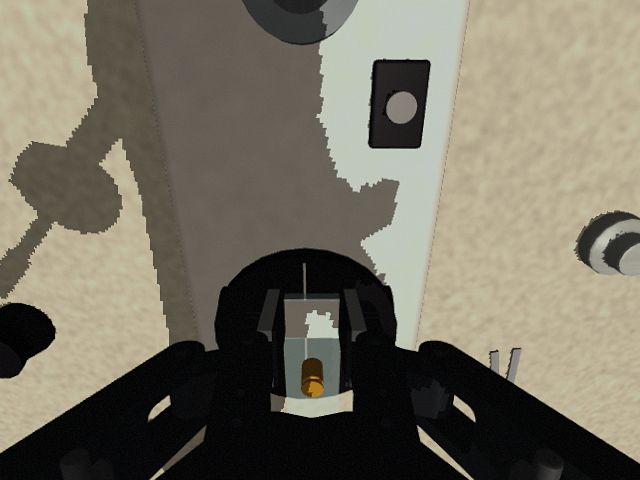

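The engraved line is at column 305 and the slide's middle at about 312, so the slide sits roughly 3 mm to the -y side, which agrees with the computed -3.2 mm. I lower it with that correction.

Request:
arm_command(
  series="0 -0.3 0.3 0 -0.007 0 0.6;0.1 -0.3 0.8 0 -0.007 0 0.6;0.1 -0.3 1.2 0 -0.007 0 0.6;0.1 -0.3 1.4 0 -0.007 0 0.6;0.1 -0.3 1.4 0 -0.007 0 0.6;0.1 -0.3 1.4 0 -0.007 0 0.6;0.1 -0.3 1.4 0 -0.007 0 0.6",
)

```text
time_s: 9.92
eef_pos: [0.5417, 0.1851, 0.0593]
ee_rot: [[0.967, 0.175, -0.187], [0.172, -0.985, -0.033], [-0.19, 0.0, -0.982]]
force: [-0.6, 0.3, -0.3]
grip_width: 0.0231
grip_force: 49.3
```

```bash
python3 pl.py
```

```text
slide in stage mm [-0.7  0.1  2.9] yaw err 0.001 pitch -0.001 F [-0.6  0.3 -0.3] grip 0.02310971431161401 49.266207218170166 [-29.  36.   9.  99.  -9.  57. -95.]
0.06 shift cm [-1.02  0.01 -5.63] rot [0.    0.001 0.001]
0.015 shift cm [-0.16  0.01 -1.21] rot [0.    0.001 0.001]
0.003 shift cm [ 0.07  0.01 -0.03] rot [0.    0.001 0.001]
0 shift cm [0.12 0.01 0.26] rot [0.    0.001 0.001]
-0.002 shift cm [0.16 0.01 0.46] rot [0.    0.001 0.001]
```

Request:
arm_command(
  series="0.1 0 0.1 0 0 0 0.6;0.1 0 0.2 0 0 0 0.6;0.1 0 0.25 0 0 0 0.6;0.1 0 0.25 0 0 0 0.6;0.1 0 0.25 0 0 0 0.6",
)

```text
time_s: 10.33
eef_pos: [0.5427, 0.1854, 0.0575]
ee_rot: [[0.967, 0.175, -0.186], [0.172, -0.985, -0.033], [-0.189, -0.0, -0.982]]
force: [0.3, -0.9, 6.2]
grip_width: 0.0236
grip_force: 52.7
```

```bash
python3 pl.py
```

```text
slide in stage mm [0.4 0.2 1.1] yaw err 0.001 pitch -0.0 F [ 0.3 -0.9  6.2] grip 0.02359260167722888 52.735347021371126 [-29.  36.   9.  99.  -9.  57. -95.]
0.06 shift cm [-1.15  0.02 -5.78] rot [-0.     0.     0.001]
0.015 shift cm [-0.3   0.02 -1.36] rot [-0.     0.     0.001]
0.003 shift cm [-0.07  0.02 -0.18] rot [-0.     0.     0.001]
0 shift cm [-0.02  0.02  0.11] rot [-0.     0.     0.001]
-0.002 shift cm [0.02 0.02 0.31] rot [-0.     0.     0.001]
```

Touched down at 6 N. Now I release and back off.

Request:
arm_command(
  series="0 0 0 0 0 0 0.35;0 0 0 0 0 0 0.2;0 0 0 0 0 0 0;0 0 0 0 0 0 -0.1;0 0 0 0 0 0 -0.1;0 0 -1 0 0 0 -0.1;0 0 -3 0 0 0 -0.1;0 0 -6 0 0 0 -0.1",
)

```text
time_s: 11.0
eef_pos: [0.5517, 0.1867, 0.1146]
ee_rot: [[0.966, 0.175, -0.192], [0.172, -0.985, -0.035], [-0.195, 0.001, -0.981]]
force: [0.5, 0.5, -0.9]
grip_width: 0.0471
grip_force: 0.0
```

```bash
python3 - <<'E'
from plant import *
from h import *
o=get_obs();print(o["eef_pos"],o["force"],o["grip_width"])
c=camera("wrist");im=c["color"][:,:,::-1].copy()
for zz in(0,4):
    q=proj(c,[stg(x,y,zz) for x,y in((-38,-13),(38,-13),(38,13),(-38,13))]).round().astype(int);cv2.polylines(im,[q.reshape(-1,1,2)],True,(0,0,255) if zz else (0,255,0),1)
cv2.imwrite("pics/w7.png",im[100:480,120:500])
E
```

```text
[0.55170882 0.18673777 0.11462471] [ 0.51218373  0.52503948 -0.93052154] 0.04708124625551884
```

View pics/w7.png

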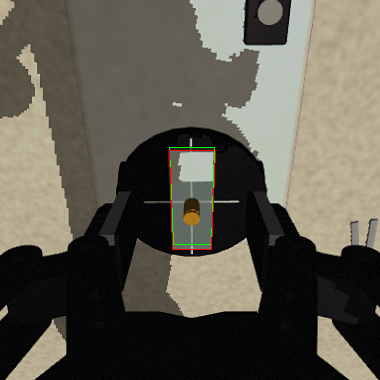

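The slide lies flat and released on the stage: the outline matches and the case base is on the cross at (191,203). Now for the head.

```bash
cat > hd.py <<'E'
from plant import *
from h import *
o=get_obs();R=down(np.radians(-12));C=np.array([.6705,.2077,0])
print(np.round(o["eef_pos"],3),np.round(o["force"],1),np.round(o["joint_positions"],0))
go(o,[.42,.19,.32],R);go(o,[.44,.42,.32],R);go(o,[.495,.395,.19],R)
for a in(0.78,.6,.4,.2,.05,0,-.02):
    t=np.radians(190)-a;n=np.array([np.sin(t),-np.cos(t),0])
    go(o,C+.25*np.array([np.cos(t),np.sin(t),0])+n*.0245+[0,0,.19],R)
E
python3 hd.py
```

```text
[0.557 0.188 0.122] [3.5 0.8 4.4] [-29.  32.  10.  95.  -8.  64. -96.]
shift cm [-16.83  -2.61 -16.99] rot [0.035 0.183 0.384]
shift cm [-10.95 -24.9  -18.08] rot [0.035 0.183 0.384]
shift cm [ -3.66 -21.47  -6.22] rot [0.035 0.183 0.384]
shift cm [ -5.64 -19.3   -5.85] rot [0.035 0.183 0.384]
shift cm [ -8.79 -16.12  -5.26] rot [0.035 0.183 0.384]
shift cm [-11.57 -11.98  -4.75] rot [0.035 0.183 0.384]
shift cm [-13.48  -7.35  -4.39] rot [0.035 0.183 0.384]
shift cm [-14.31  -3.68  -4.24] rot [0.035 0.183 0.384]
shift cm [-14.46  -2.44  -4.21] rot [0.035 0.183 0.384]
shift cm [-14.5   -1.94  -4.21] rot [0.035 0.183 0.384]
```

Request:
arm_command(
  series="-0.7 0 -3.9 0 0 0 -0.1;-4 -0.6 -6.5 0 0.05 0.1 0.5;-7 -1 -9 0.01 0.1 0.2 1;-10 -1.5 -11.5 0.02 0.15 0.3 1;-13.5 -2 -14 0.03 0.18 0.38 1;-16.8 -2.6 -17 0.035 0.18 0.38 1;-16.8 -2.6 -17 0.035 0.18 0.38 1;-16.8 -2.6 -17 0.035 0.18 0.38 1",
)

```text
time_s: 11.72
eef_pos: [0.418, 0.1905, 0.3179]
ee_rot: [[0.979, -0.202, -0.004], [-0.202, -0.979, 0.003], [-0.005, -0.002, -1.0]]
force: [0.3, -0.0, -0.5]
grip_width: 0.0002
grip_force: 0.0
```

```bash
python3 hd.py|head -4
```

```text
[0.418 0.19  0.318] [ 0.3 -0.  -0.5] [ -43.    3.   13.  107.   -1.   71. -131.]
shift cm [ 0.2   0.01 -0.21] rot [-0.002  0.005  0.006]
shift cm [ -2.48 -22.92  -0.15] rot [-0.002  0.005  0.006]
shift cm [  3.47 -21.56  12.82] rot [-0.002  0.005  0.006]
```

Request:
arm_command(
  series="-1 -4 0 0 0 0 1;-2 -8 0 0 0 0 1;-2.5 -12 0 0 0 0 1;-2.5 -16 0 0 0 0 1;-2.5 -20 0 0 0 0 1;-2.5 -22.9 0 0 0 0 1;-2.5 -22.9 0 0 0 0 1;-2.5 -22.9 0 0 0 0 1",
)

```text
time_s: 12.38
eef_pos: [0.4406, 0.42, 0.3109]
ee_rot: [[0.979, -0.202, -0.011], [-0.202, -0.979, -0.005], [-0.01, 0.007, -1.0]]
force: [0.4, -0.1, -0.9]
grip_width: 0.0
grip_force: 0.0
```

```bash
python3 hd.py|head -4
```

```text
[0.441 0.42  0.311] [ 0.4 -0.1 -0.9] [ -53.   19.    7.   87.   -3.   74. -147.]
shift cm [ 2.62 22.95 -0.78] rot [0.007 0.01  0.006]
shift cm [-0.06  0.02 -0.91] rot [0.007 0.01  0.006]
shift cm [ 5.96  1.27 12.04] rot [0.007 0.01  0.006]
```

Now I descend beside the handle on its outer side, with a little extra margin.

Request:
arm_command(
  series="2 0 2 0 0 0 1;5.5 0.5 3 0 0 0 1;6 0.8 6 0 0 0 1;6 0.8 9 0 0 0 1;6 0.8 12 0 0 0 1;6 0.8 12 0 0 0 1;6 0.8 12 0 0 0 1",
)

```text
time_s: 12.97
eef_pos: [0.4963, 0.3966, 0.192]
ee_rot: [[0.979, -0.205, -0.012], [-0.205, -0.979, -0.005], [-0.011, 0.007, -1.0]]
force: [-0.7, 0.4, 0.2]
grip_width: 0.0
grip_force: 0.0
```

```bash
python3 hd.py
```

```text
[0.496 0.397 0.192] [-0.7  0.4  0.2] [ -48.   27.    8.   92.   -4.   62. -141.]
shift cm [ -3.36  21.88 -12.61] rot [0.007 0.011 0.003]
shift cm [ -6.13  -1.04 -12.74] rot [0.007 0.011 0.003]
shift cm [-0.09  0.18  0.2 ] rot [0.007 0.011 0.003]
shift cm [-1.16  2.95  0.23] rot [0.007 0.011 0.003]
shift cm [-2.94  7.1   0.28] rot [0.007 0.011 0.003]
shift cm [-4.02 12.    0.33] rot [0.007 0.011 0.003]
shift cm [-4.1  17.01  0.36] rot [0.007 0.011 0.003]
shift cm [-3.51 20.73  0.38] rot [0.007 0.011 0.003]
shift cm [-3.19 21.94  0.39] rot [0.007 0.011 0.003]
shift cm [-3.04 22.42  0.39] rot [0.007 0.011 0.003]
```

Request:
arm_command(
  series="-0.6 1.5 0 0 0 0 1;-1.2 3 0 0 0 0 1;-2 5 0 0 0 0 1;-2.9 7.1 0 0 0 0 1;-3.5 9.5 0 0 0 0 1;-4 12 0 0 0 0 1;-4.1 14.5 0 0 0 0 1;-4.1 17 0 0 0 0 1",
)

```text
time_s: 13.63
eef_pos: [0.4227, 0.2405, 0.1972]
ee_rot: [[0.979, -0.204, -0.005], [-0.203, -0.979, 0.002], [-0.005, -0.001, -1.0]]
force: [1.5, 0.7, -0.3]
grip_width: -0.0
grip_force: 0.6
```

```bash
python3 hd.py|tail -5; python3 hd.py|head -1;cat > ha.py <<'E'
from plant import *
from h import *
c=camera("top");P=cloud(c);p=P[150:260,130:280].reshape(-1,3);k=p[(p[:,2]>.278)&(p[:,2]<.298)&(np.hypot(p[:,0]-.6705,p[:,1]-.2077)>.13)&(np.hypot(p[:,0]-.6705,p[:,1]-.2077)<.19)]
m=np.median(k,0);print("head",len(k),m,"angle out",np.radians(190)-np.arctan2(m[1]-.2077,m[0]-.6705)%(2*np.pi))
E
python3 ha.py
```

```text
shift cm [-0.02 -4.8   0.73] rot [-0.001  0.005  0.005]
shift cm [-0.11  0.22  0.72] rot [-0.001  0.005  0.005]
shift cm [0.48 3.94 0.72] rot [-0.001  0.005  0.005]
shift cm [0.8  5.15 0.71] rot [-0.001  0.005  0.005]
shift cm [0.94 5.63 0.71] rot [-0.001  0.005  0.005]
[0.423 0.24  0.197] [ 1.5  0.7 -0.3] [ -43.   12.    9.  113.   -3.   55. -134.]
head 320 [0.51024698 0.21386576 0.28951911] angle out 0.2129890960403409
```

Request:
arm_command(
  series="0 0 0.8 0 0 0 1;0.1 1 0.8 0 0 0 1;0.3 2.2 0.8 0 0 0 1;0.4 3.4 0.8 0 0 0 1;0.6 4.4 0.8 0 0 0 1;0.7 5.2 0.8 0 0 0 1;0.7 5.5 0.8 0 0 0 1;0.7 5.5 0.8 0 0 0 1",
)

```text
time_s: 14.35
eef_pos: [0.4176, 0.1855, 0.1867]
ee_rot: [[0.979, -0.204, -0.008], [-0.204, -0.979, 0.0], [-0.008, 0.001, -1.0]]
force: [1.1, 2.2, -0.4]
grip_width: 0.0
grip_force: 0.8
```

```bash
python3 hd.py|tail -3; python3 hd.py|head -1;python3 ha.py
```

```text
shift cm [-0.15 -1.55 -0.33] rot [0.001 0.008 0.004]
shift cm [ 0.17 -0.33 -0.33] rot [0.001 0.008 0.004]
shift cm [ 0.32  0.15 -0.33] rot [0.001 0.008 0.004]
[0.418 0.186 0.187] [ 1.1  2.2 -0.4] [ -40.   10.   11.  117.   -3.   53. -129.]
head 315 [0.51275128 0.17847636 0.28934063] angle out -0.0086447817336337
```

Request:
arm_command(
  series="0.1 0.3 0 0 0 0 1;0.1 0.6 0 0 0 0 1;0.1 0.6 0 0 0 0 1",
)

```text
time_s: 14.65
eef_pos: [0.4176, 0.1844, 0.187]
ee_rot: [[0.98, -0.2, -0.006], [-0.2, -0.98, 0.006], [-0.007, -0.004, -1.0]]
force: [2.0, 18.5, -4.9]
grip_width: -0.0002
grip_force: 8.5
```

```bash
python3 hd.py|head -1;python3 ha.py
```

```text
[0.418 0.184 0.187] [ 2.  18.5 -4.9] [ -39.   10.   11.  117.   -3.   53. -128.]
head 312 [0.51264643 0.17836536 0.2897804 ] angle out -0.009205598383614788
```

At the stop: 18 N with no further motion. Now I back away and up.

Request:
arm_command(
  series="0 -1 0 0 0 0 1;0 -3 0 0 0 0 1;-1 -6 0 0 0 0 1;-4 -8 0 0 0 0 1;-6 -8 -3 0 0 0 1;-6 -8 -6 0 0 0 1;-6 -8 -6 0 0 0 1;-6 -8 -6 0 0 0 1",
)

```text
time_s: 15.37
eef_pos: [0.3757, 0.2703, 0.248]
ee_rot: [[0.979, -0.203, -0.007], [-0.203, -0.979, -0.0], [-0.007, 0.001, -1.0]]
force: [0.3, 0.1, -0.9]
grip_width: -0.0003
grip_force: 0.0
```

```bash
python3 hd.py|head -1;python3 ha.py; python3 - <<'E'
from plant import *
from h import *
c=camera("scene");im=c["color"][:,:,::-1]
cv2.imwrite("pics/s2.png",cv2.resize(im[190:360,200:490],(800,469),interpolation=cv2.INTER_CUBIC))
E
```

```text
[0.376 0.27  0.248] [ 0.3  0.1 -0.9] [ -48.    7.    8.  112.   -1.   62. -142.]
head 316 [0.51257919 0.17861627 0.28952242] angle out -0.007592875365468377
```

View pics/s2.png

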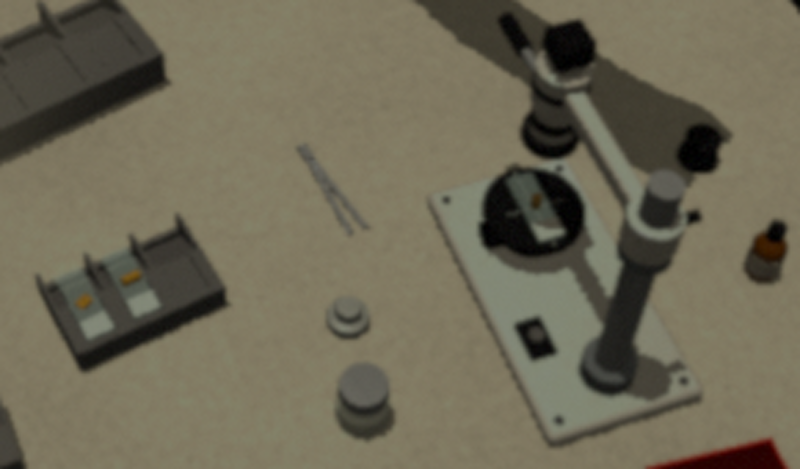

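The slide lies on the stage, case in the middle at (537,200), and the head is swung in over it. The other two slides are in their pockets at (85,305) and (132,280), and the robot is clear of everything.

```bash
python3 -c "
from plant import *
print(sign_off())"
```

```text
the job is handed in; nothing more can be done
None
```

I handed the job in at about 15 s robot time: the slide with the upright case lies flat and released on the stage centre along the long line, the head is at its stop over it, and the last picture shows the other two slides still in their pockets. The hand-in gave no verdict.

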